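# Stand the fallen card holders back up

### The arm

A 6-joint arm with a two-finger parallel gripper is mounted at the origin on the work surface. World frame = base frame: x ahead of the robot, y to its left, z up, the work surface at z = 0. Lengths are in mm, angles in rad, forces in N, time in s.
With the tool pointing down it reaches from about 350 to 875 mm from the base axis. Payload 4.2 kg.
Tool frame: the origin (TCP) lies at the very end of the fingers, on their centre line; the grasp point (between the pads) lies 19 mm behind it; z points along the fingers, y is the line along which they close (so a half turn about z gives the same grasp; the last joint's range is limited). The gripper opens to 85 mm and grips with 20 to 120 N. Pads are 22 mm wide; open, the fingers measure 114 mm over their backs; the gripper's body (76 mm by 85 mm) begins 54 mm behind the grasp point. The pads swing forward as they close: fully open they stand 13 mm farther back than shut.
Start: joints at [-1.035, 0.385, 0.008, 0, -1.194, -0.259], TCP at [170.816, -601.183, 231.312] pointing down, gripper open.
Joint ranges: [-3.14, 3.14], [-1.21, 2.06], [-1.07, 1.41], [-3.16, 2.05], [-2.99, -0.16], [-3.1, 3.1]. Speed limits (rad/s): [2.79, 2.79, 3.14, 3.14, 3.14, 3.14].

### API

Orientations are given as a unit quaternion [x, y, z, w].
In Python, from bench import read_state, get_image, get_calibration, job_done gives the robot as it stands.
- The arm moves only by the shell command python3 -m creep 'ROWS'. ROWS is a JSON object of lists of equal length, an entry for each row: "translation": the shift along the world's x, y, z in cm, a list of three; "delta_rot": the turn, a rotation vector about the world's x, y, z in degrees, a list of three; "hand": the finger opening in cm, from 0 to 8.54. A call has 1 to 8 rows; each row is the pose to reach, as a shift and turn from the pose commanded when the call began; what a row does not reach only later rows make up. A row lasts 1/8 s, in which the tool goes at most 62.5 mm and 10.7 degrees, less where a joint would pass 70% of its speed; a pose out of reach is approached as far as the arm can. A call with a gripper value outside its range is refused whole. The fingers move at their own pace and stop on an object; the grip force is fixed at half the most. Time passes only in rows, so rows that repeat a pose let the fingers close. It gives the time, the measured TCP pose, the force, the opening and the grip force at its end, in the units of the state.
- read_state(): the state, without advancing time (a new reading comes with each control period).
- get_image(name): name is "side" or "top" or "wrist"; returns (picture, depth): 384x512x3 uint8, red, green, blue; 384x512 float32, mm along the optical axis (not along the pixel's ray), 0 where there is no reading.
- get_calibration(name): a dict with "intrinsics" (3x3 intrinsics, pixels), "xyz" and "attitude" of the camera in the world. Camera axes: x right, y down, z forward; pixel columns grow to the right and rows downward; lengths in mm; the calibration is good to about 2 mm. A picture is of the moment at which its call begins: read the wrist's pose just before it. get_calibration takes no time and is no camera call; for the wrist camera it gives the pose at the moment of the call.
- job_done(): hands the job in; it is judged then, once.
The state is a dict: "clock": time; "joints": joint angles; "joint_vel": joint speeds; "joint_efforts": joint torques, N m; "position": TCP position; "ee_rot": TCP orientation; "contact_force": force on the tool from outside, world axes, zero at the start; "wrist_torque": the same for the moment, N m; "gripper_width": finger opening in mm; "grasp_force": force on a finger pad.
Only numpy, scipy, OpenCV 4.12 (cv2) and the standard library are available. Lean on these libraries where they do the work, as an engineer would, in place of code of your own. Each camera call takes 0.05 s, during which the arm holds its last target. There are 200 camera calls.

### The job

Two of the card holders on the dessert counter have been knocked onto their backs. With a fingertip, push the raised foot of each one over so that the holder stands upright on its foot again, about where it lies (it may slide a few centimetres), without lifting it off the counter. Leave the holder that already stands, and the dessert cup and dishes on the counter, where they are.

Things in the scene. Friction and masses are not known exactly. Their poses are not given: they have to be found in the camera images.
- tall_holder: larger holder lying on its back, loose, about 220 g: an L of a black upright plate 105 mm long and a steel foot plate 70 mm long, both 80 wide, 5 thick. Origin: middle of the outer heel edge, on the counter. x: heel to top of upright, z: heel to toe of foot, y along the heel. At the start x is level, z up (foot a wall at x 0 to 5 mm); standing, x is up, z level along the start's -x.
- short_holder: smaller holder lying on its back, loose, about 140 g: an L of a black upright plate 80 mm long and a steel foot plate 55 mm long, both 60 wide, 5 thick. Origin: middle of the outer heel edge, on the counter. x: heel to top of upright, z: heel to toe of foot, y along the heel. At the start x is level, z up (foot a wall at x 0 to 5 mm); standing, x is up, z level along the start's -x.
- tall_toe (a point): middle of the toe edge of the larger holder's foot, 70 mm from the heel, at the start the top of the raised foot. Pushed level near here towards the holder's -x, with under 3 N, the holder pivots on its heel, which stays nearly in place, and falls onto its foot by itself once turned by about 30 degrees
- short_toe (a point): middle of the toe edge of the smaller holder's foot, 55 mm from the heel, at the start the top of the raised foot. Pushed level near here towards the holder's -x, with under 3 N, the holder pivots on its heel, which stays nearly in place, and falls onto its foot by itself once turned by about 30 degrees
- dessert_cup: a square caramel dessert cup standing on the counter between the holders, 50 mm square at the top, 72 mm tall (97 mm with the round wafer on top), loose, about 120 g; origin under its centre, z up
- standing_holder: a third card holder, already standing, as large as the smaller fallen one: 80 mm tall, 60 mm wide, foot 55 mm; loose; origin at the middle of the heel edge on the counter, z up, foot along -x; to be left alone
- left_dish: a white square dish with a green cake on it, one piece, 95 mm square, 57 mm tall, on the left (+y); loose; origin under its centre, z up
- right_dish: the same dish with a cake on the right (-y)

How it is judged:
By the outcome, as a careful person would: the job done as asked, in the order asked, and still so for the second after the job is handed in, with the robot touching nothing.
It also fails if it takes over 45 s, if anything falls off the work surface, if the arm or the gripper's body presses on something with over 40 N, if the wrist force passes 120 N, or if a joint passes its speed limit or range.

## Working session

There is one attempt and no reset: what is moved stays moved. The work goes in short steps, Python scripts to look and compute and a shell command to move; the robot and the scene stay as the last step left them, time stands still between calls to the robot, and variables do not carry over. Pictures are saved under pics/ and viewed, at most 10 in all, crops included, and the job is handed in when it is done.

```bash
mkdir -p pics
cat > h.py <<'E'
import numpy as np,cv2
from bench import *
from scipy.spatial.transform import Rotation as R
def cloud(n):
    im,d=get_image(n);c=get_calibration(n);K=np.array(c['intrinsics']);a=np.array(c['attitude'])
    Rm=a if a.shape==(3,3) else R.from_quat(a).as_matrix()
    v,u=np.mgrid[:d.shape[0],:d.shape[1]]
    p=np.stack([(u-K[0,2])/K[0,0]*d,(v-K[1,2])/K[1,1]*d,d],-1)@Rm.T+np.array(c['xyz'])
    p[d==0]=np.nan
    return im,d,p
E
python3 - <<'E'
from h import *
s=read_state();print(s['clock'],s['position'],s['ee_rot'],s['gripper_width'])
for n in('top','side'):
    im,d,p=cloud(n);cv2.imwrite(f'pics/{n}.png',im[...,::-1]);np.savez(f'{n}.npz',im=im,d=d,p=p);print(n,get_calibration(n))
E
```

```text
0.0 [ 170.65645176 -600.62957369  230.20212204] [-1.37870478e-01  9.90449650e-01  1.08889314e-03 -1.91007384e-04] 85.01181658043349
top {'intrinsics': array([[386.95136695,   0.        , 258.02760058],
       [  0.        , 386.95136695, 193.09850982],
       [  0.        ,   0.        ,   1.        ]]), 'xyz': array([ 372.1792221 ,   -9.27328381, 1377.72747951]), 'attitude': array([-0.69876472,  0.71239547, -0.03684033,  0.05351034])}
side {'intrinsics': array([[469.64258623,   0.        , 254.13150072],
       [  0.        , 469.64258623, 192.02991154],
       [  0.        ,   0.        ,   1.        ]]), 'xyz': array([ 457.61945348, 1057.90440952, 1279.026308  ]), 'attitude': array([-0.04535929,  0.93497739, -0.35171521,  0.00749876])}
```

View pics/top.png

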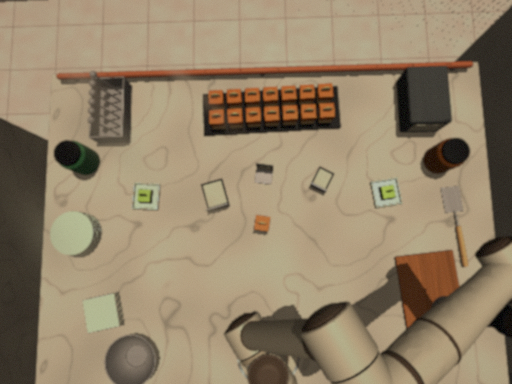

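View pics/side.png

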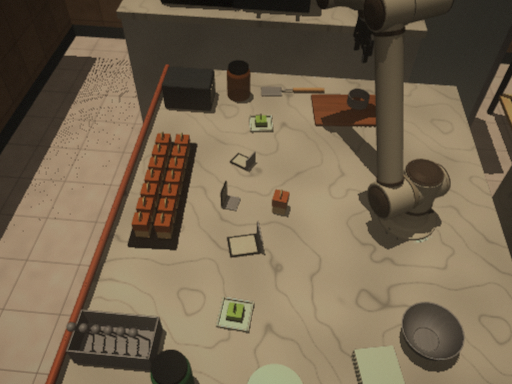

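The top view shows the tall holder at about (215,195), the short one at (321,180), the standing one at (264,173) and the cup at (262,224). In the side view the raised feet are at the near-robot ends, (261,237) and (251,159).

Run:
```python
from h import *
for n,boxes in(('top',{'tall':(192,170,240,222),'short':(300,160,342,202),'stand':(250,155,280,190),'cup':(245,208,280,240)}),('side',{'tall':(218,215,275,265),'short':(222,143,265,178),'stand':(212,175,246,215),'cup':(265,182,297,220)})):
    f=np.load(n+'.npz');im=f['im'];p=f['p']
    for k,(a,b,c,d) in boxes.items():
        q=p[b:d,a:c].reshape(-1,3);q=q[~np.isnan(q[:,0])]
        print(n,k,'floor',np.round(np.median(q[:,2]),1),'n',len(q))
        for lo,hi in((12,30),(30,50),(50,62),(62,85),(85,110)):
            w=q[(q[:,2]>lo)&(q[:,2]<hi)]
            if len(w)>3:
                r=cv2.minAreaRect(w[:,:2].astype(np.float32))
                print('  ',lo,hi,len(w),w.mean(0).round(0),[np.round(x,0) for x in cv2.boxPoints(r).tolist()])
        print('  zmax',np.sort(q[:,2])[-5:].round(0))
# white/dark card face on counter (top view), contour rays onto z=5
im=np.load('top.npz')['im'];cv2.imwrite('pics/crop.png',cv2.resize(im[145:250,180:360,::-1],None,fx=4.4,fy=4.4,interpolation=cv2.INTER_CUBIC))
im=np.load('side.npz')['im'];cv2.imwrite('pics/crops.png',cv2.resize(im[140:270,200:310,::-1],None,fx=4.5,fy=4.5,interpolation=cv2.INTER_CUBIC))
```

```text
top tall floor 1.4 n 2486
   12 30 23 [519. 170.  18.] [array([486., 191.]), array([500., 133.]), array([595., 156.]), array([582., 213.])]
   30 50 16 [496. 157.  39.] [array([484., 196.]), array([504., 123.]), array([506., 123.]), array([486., 196.])]
   50 62 13 [495. 161.  56.] [array([483., 197.]), array([505., 123.]), array([506., 124.]), array([485., 198.])]
   62 85 39 [497. 162.  69.] [array([485., 197.]), array([504., 125.]), array([510., 127.]), array([490., 199.])]
  zmax [73. 73. 74. 74. 74.]
top short floor 1.2 n 1759
   12 30 16 [ 568. -197.   19.] [array([ 545., -213.]), array([ 604., -244.]), array([ 627., -199.]), array([ 567., -169.])]
   30 50 22 [ 558. -188.   39.] [array([ 543., -216.]), array([ 544., -216.]), array([ 572., -164.]), array([ 571., -163.])]
   50 62 31 [ 560. -191.   55.] [array([ 543., -216.]), array([ 548., -219.]), array([ 576., -167.]), array([ 570., -164.])]
  zmax [58. 59. 59. 60. 61.]
top stand floor 1.4 n 1047
   12 30 17 [625.  -5.  18.] [array([581., -25.]), array([629., -34.]), array([639.,  23.]), array([591.,  31.])]
   30 50 20 [633.
[... 2018 characters left out ...]
]), array([646.,  30.]), array([638.,  32.])]
  zmax [82. 82. 83. 83. 85.]
side cup floor 1.3 n 1211
   12 30 46 [442.  33.  21.] [array([404.,  30.]), array([415.,   7.]), array([466.,  30.]), array([455.,  53.])]
   30 50 49 [441.  33.  41.] [array([391.,  18.]), array([411., -10.]), array([469.,  30.]), array([449.,  59.])]
   50 62 40 [441.  33.  56.] [array([394.,  25.]), array([412.,  -5.]), array([468.,  29.]), array([450.,  59.])]
   62 85 179 [439.  16.  71.] [array([411., -11.]), array([461., -18.]), array([468.,  35.]), array([419.,  42.])]
   85 110 9 [440.  16.  93.] [array([437.,   3.]), array([439.,   3.]), array([444.,  26.]), array([442.,  27.])]
  zmax [94. 94. 96. 97. 99.]
```

View pics/crop.png

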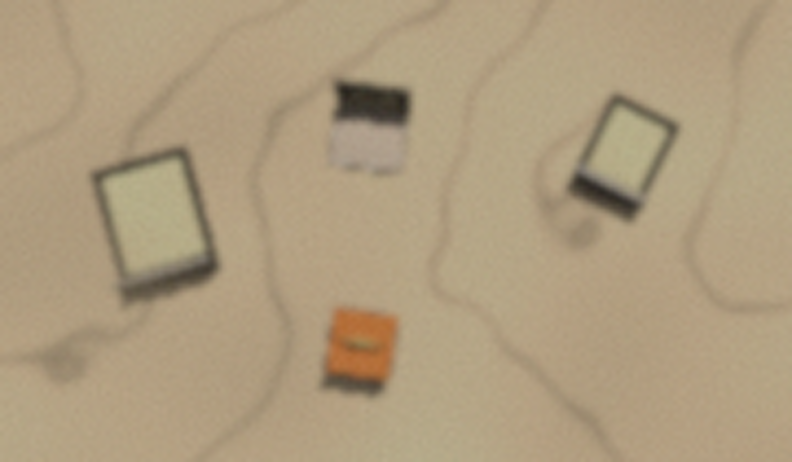

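View pics/crops.png

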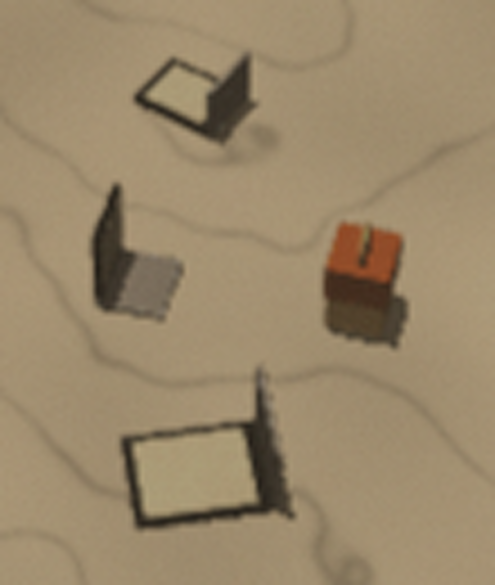

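```bash
python3 -m creep '{"translation":[[2.3,5,0],[4.6,10,0],[6.9,15,0],[9.2,20,0],[11.5,25,0],[13.8,30,0],[16.1,35,0],[18.4,40,0]],"delta_rot":[[0,0,0],[0,0,0],[0,0,0],[0,0,0],[0,0,0],[0,0,0],[0,0,0],[0,0,0]],"hand":[0,0,0,0,0,0,0,0]}'
python3 -m creep '{"translation":[[2.3,5,0],[4.6,10,0],[6.9,15,0],[9.2,20,0],[11.5,25,0],[14,30,0],[17,37.2,0],[17,37.2,0]],"delta_rot":[[0,0,0],[0,0,0],[0,0,0],[0,0,0],[0,0,0],[0,0,0],[0,0,0],[0,0,0]],"hand":[0,0,0,0,0,0,0,0]}'
```

```text
clock: 1.1
position: [355.0, -199.5, 231.3]
ee_rot: [-0.138, 0.99, 0.0, 0.0]
contact_force: [1.1, -0.5, 0.4]
gripper_width: 0.1
grasp_force: 0.0
clock: 2.1
position: [525.5, 173.7, 230.2]
ee_rot: [-0.139, 0.99, -0.0, -0.001]
contact_force: [-0.6, -0.6, -0.1]
gripper_width: -0.3
grasp_force: 0.0
```

```bash
python3 -m creep '{"translation":[[0,0,-4],[0,0,-8],[0,0,-11.5],[0,0,-11.5]],"delta_rot":[[0,0,0],[0,0,0],[0,0,0],[0,0,0]],"hand":[0,0,0,0]}'
python3 - <<'E'
from h import *
s=read_state();print(s['position'])
im,d,p=cloud('wrist');cv2.imwrite('pics/w1.png',im[...,::-1])
q=p.reshape(-1,3);q=q[~np.isnan(q[:,0])]
w=q[(abs(q[:,0]-500)<40)&(abs(q[:,1]-165)<60)&(q[:,2]>58)&(q[:,2]<80)]
print(len(w),w.mean(0),cv2.boxPoints(cv2.minAreaRect(w[:,:2].astype(np.float32))))
E
```

```text
clock: 2.6
position: [522.6, 169.0, 113.7]
ee_rot: [-0.137, 0.99, -0.001, -0.003]
contact_force: [0.2, -0.5, 0.5]
gripper_width: 0.2
grasp_force: 0.0
[522.64698594 169.04396082 113.66497144]
1686 [499.93171492 165.70128357  70.1720278 ] [[487.57077  203.50749 ]
 [508.81967  126.736565]
 [514.2307   128.23427 ]
 [492.98184  205.00519 ]]
```

View pics/w1.png

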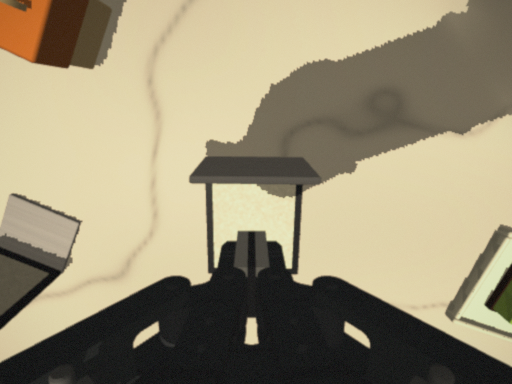

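The wrist view shows the tip centred just inside the tall foot, whose toe edge runs from (190,180) to (320,180). I'll descend and push.

```bash
python3 -m creep '{"translation":[[0,0,-2],[0,0,-4],[0,0,-5.8],[0,0,-5.8]],"delta_rot":[[0,0,0],[0,0,0],[0,0,0],[0,0,0]],"hand":[0,0,0,0]}'
python3 -m creep '{"translation":[[-0.48,-0.13,0],[-0.96,-0.27,0],[-1.44,-0.4,0],[-1.93,-0.54,0],[-2.41,-0.67,0],[-2.89,-0.81,0]],"delta_rot":[[0,0,0],[0,0,0],[0,0,0],[0,0,0],[0,0,0],[0,0,0]],"hand":[0,0,0,0,0,0]}'
```

```text
clock: 3.15
position: [525.2, 170.7, 59.1]
ee_rot: [-0.138, 0.99, -0.0, 0.0]
contact_force: [0.4, 0.1, 0.4]
gripper_width: 0.0
grasp_force: 0.0
clock: 3.9
position: [495.5, 162.6, 58.3]
ee_rot: [-0.138, 0.99, -0.0, -0.0]
contact_force: [0.1, -0.1, -0.3]
gripper_width: -0.1
grasp_force: 0.1
```

Run:
```python
from h import *
im,d,p=cloud('wrist');cv2.imwrite('pics/w2.png',im[...,::-1])
```

```text
(no output)
```

View pics/w2.png

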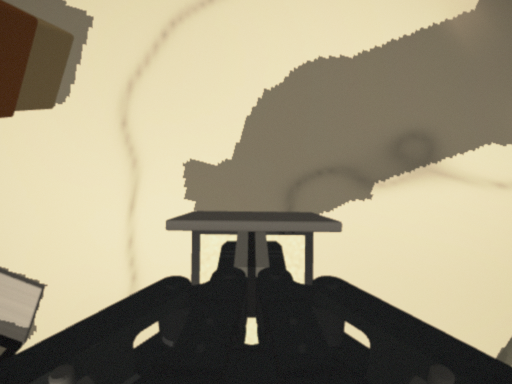

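The foot (edge at row 225) is against the fingertip and starting to tip. I'll continue.

```bash
python3 -m creep '{"translation":[[-0.48,-0.13,0],[-0.96,-0.27,0],[-1.44,-0.4,0],[-1.93,-0.54,0],[-2.41,-0.67,0],[-2.89,-0.81,0],[-3.37,-0.94,0],[-3.37,-0.94,0]],"delta_rot":[[0,0,0],[0,0,0],[0,0,0],[0,0,0],[0,0,0],[0,0,0],[0,0,0],[0,0,0]],"hand":[0,0,0,0,0,0,0,0]}'
python3 - <<'E'
from h import *
im,d,p=cloud('side');cv2.imwrite('pics/s2.png',cv2.resize(im[140:270,200:330,::-1],None,fx=4,fy=4))
E
```

```text
clock: 4.95
position: [461.8, 153.2, 58.3]
ee_rot: [-0.138, 0.99, -0.0, -0.0]
contact_force: [0.6, -1.1, 0.6]
gripper_width: -0.2
grasp_force: 0.0
```

View pics/s2.png

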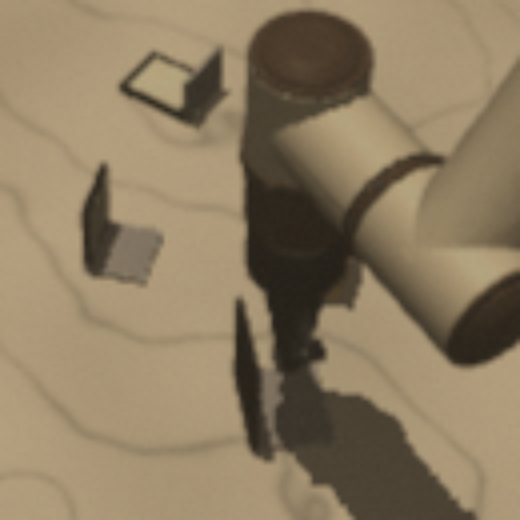

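The tall holder stands (upright at about (250,380) in the crop) and the finger is clear of it. I'll rise and go to the short one.

```bash
python3 -m creep '{"translation":[[0,0,4],[0,0,9],[0,0,12],[2,-5,12],[4,-10.5,12],[6,-16,12],[8,-21.5,12],[10,-27,12]],"delta_rot":[[0,0,0],[0,0,0],[0,0,0],[0,0,-9],[0,0,-18],[0,0,-27],[0,0,-36],[0,0,-44]],"hand":[0,0,0,0,0,0,0,0]}'
python3 -m creep '{"translation":[[1,-4,0],[2.3,-8.6,0],[2.3,-8.6,-4],[2.3,-8.6,-7],[2.3,-8.6,-7]],"delta_rot":[[0,0,0],[0,0,0],[0,0,0],[0,0,0],[0,0,0]],"hand":[0,0,0,0,0]}'
python3 - <<'E'
from h import *
s=read_state();print(s['position'],R.from_quat(s['ee_rot']).as_matrix()[:,0])
im,d,p=cloud('wrist');cv2.imwrite('pics/w3.png',im[...,::-1])
q=p.reshape(-1,3);q=q[~np.isnan(q[:,0])]
w=q[(abs(q[:,0]-560)<40)&(abs(q[:,1]+190)<50)&(q[:,2]>48)&(q[:,2]<64)]
print(len(w),w.mean(0),cv2.boxPoints(cv2.minAreaRect(w[:,:2].astype(np.float32))))
E
```

```text
clock: 6.0
position: [562.9, -118.6, 178.4]
ee_rot: [0.245, 0.969, 0.0, 0.0]
contact_force: [0.9, 0.8, 0.7]
gripper_width: -0.2
grasp_force: 0.0
clock: 6.62
position: [583.4, -202.7, 105.5]
ee_rot: [0.243, 0.97, -0.0, -0.003]
contact_force: [-0.5, 0.2, 0.5]
gripper_width: -0.1
grasp_force: 0.0
[ 583.40495613 -202.70955245  105.53402171] [-0.88141262  0.47230972  0.00594344]
992 [ 562.66733727 -187.40171931   56.68730606] [[ 546.83203 -213.11394]
 [ 551.19055 -215.42616]
 [ 579.0647  -162.88417]
 [ 574.7062  -160.57195]]
```

View pics/w3.png

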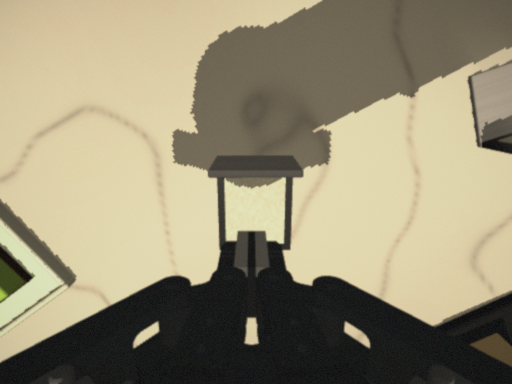

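The short foot's toe edge, (208,175) to (302,175), is centred ahead of the tip. I'll descend and push.

```bash
python3 -m creep '{"translation":[[0.05,0.1,-2.5],[0.1,0.2,-5],[0.1,0.2,-6.5],[0.1,0.2,-6.5]],"delta_rot":[[0,0,0],[0,0,0],[0,0,0],[0,0,0]],"hand":[0,0,0,0]}'
python3 -m creep '{"translation":[[-0.44,0.24,0],[-0.88,0.48,0],[-1.32,0.71,0],[-1.76,0.95,0],[-2.2,1.19,0],[-2.64,1.43,0]],"delta_rot":[[0,0,0],[0,0,0],[0,0,0],[0,0,0],[0,0,0],[0,0,0]],"hand":[0,0,0,0,0,0]}'
python3 -m creep '{"translation":[[-0.44,0.24,0],[-0.88,0.48,0],[-1.32,0.71,0],[-1.76,0.95,0],[-2.2,1.19,0],[-2.64,1.43,0],[-2.82,1.53,0],[-2.82,1.53,0]],"delta_rot":[[0,0,0],[0,0,0],[0,0,0],[0,0,0],[0,0,0],[0,0,0],[0,0,0],[0,0,0]],"hand":[0,0,0,0,0,0,0,0]}'
python3 - <<'E'
from h import *
im,d,p=cloud('side');cv2.imwrite('pics/s3.png',cv2.resize(im[120:270,190:330,::-1],None,fx=4,fy=4))
E
```

```text
clock: 7.18
position: [586.4, -200.6, 43.4]
ee_rot: [0.243, 0.97, -0.0, -0.0]
contact_force: [-0.7, -0.1, 0.5]
gripper_width: 0.1
grasp_force: 0.0
clock: 7.92
position: [559.4, -186.2, 43.3]
ee_rot: [0.243, 0.97, -0.0, -0.0]
contact_force: [0.6, 0.2, 0.3]
gripper_width: -0.3
grasp_force: 0.0
clock: 8.93
position: [531.6, -171.0, 43.4]
ee_rot: [0.243, 0.97, 0.0, 0.0]
contact_force: [0.9, 0.6, -0.5]
gripper_width: 0.3
grasp_force: 0.0
```

View pics/s3.png

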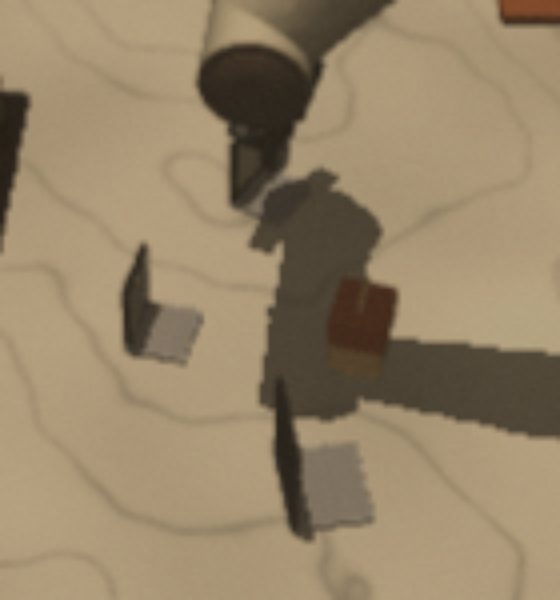

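Both holders stand: the tall one at (320,480) in the crop, and the short one at (255,170), under the gripper. I'll lift away and check.

```bash
python3 -m creep '{"translation":[[0,0,4],[0,0,9],[0,0,14],[-3,-5,17],[-6,-10,17],[-8,-15,17],[-10,-20,17],[-10,-20,17]],"delta_rot":[[0,0,0],[0,0,0],[0,0,0],[0,0,0],[0,0,0],[0,0,0],[0,0,0],[0,0,0]],"hand":[0,0,0,0,0,0,0,0]}'
python3 - <<'E'
from h import *
im,d,p=cloud('top');q=p.reshape(-1,3);q=q[~np.isnan(q[:,0])]
for k,(x,y,lo,hi) in {'tall':(495,163,85,120),'short':(560,-188,65,95),'stand':(635,-3,65,95),'cup':(438,8,62,85)}.items():
    w=q[(abs(q[:,0]-x)<60)&(abs(q[:,1]-y)<60)&(q[:,2]>lo)&(q[:,2]<hi)]
    print(k,len(w),w.mean(0).round(),cv2.boxPoints(cv2.minAreaRect(w[:,:2].astype(np.float32))).round().tolist())
cv2.imwrite('pics/t4.png',cv2.resize(im[140:250,110:420,::-1],None,fx=2.5,fy=2.5))
E
```

```text
clock: 9.98
position: [430.0, -373.9, 213.0]
ee_rot: [0.246, 0.969, -0.0, -0.0]
contact_force: [-0.2, 0.2, -0.5]
gripper_width: 0.0
grasp_force: 0.0
tall 56 [491. 158. 102.] [[478.0, 195.0], [498.0, 122.0], [504.0, 123.0], [484.0, 197.0]]
short 44 [ 553. -187.   78.] [[537.0, -212.0], [543.0, -215.0], [570.0, -163.0], [565.0, -160.0]]
stand 42 [635.  -4.  76.] [[626.0, -32.0], [632.0, -33.0], [645.0, 24.0], [639.0, 25.0]]
cup 212 [438.   8.  72.] [[409.0, -12.0], [459.0, -21.0], [467.0, 27.0], [418.0, 37.0]]
```

View pics/t4.png

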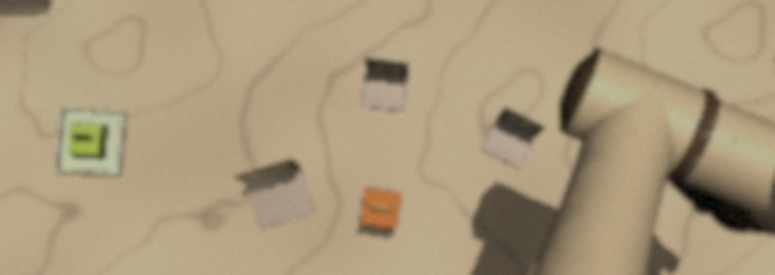

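The picture shows all three holders upright and in place: tall at (275,190), standing at (385,85), short at (515,135). The cup, at (380,210), hasn't moved.

```bash
python3 -c "from bench import *;print(job_done())"
```

```text
the job is handed in; nothing more can be done
None
```

Both fallen holders now stand upright on their feet within about 1 cm of where they lay; the cup and the standing holder have not moved, the gripper never came near the dishes (the right dish was hidden in the last picture), and the job was handed in at about 10 s.

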